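# Put the microscope objectives and centring telescope away in their case

## Task

Clear the microscope parts off the optical bench into the grey case: stand the yellow-, green- and blue-banded objectives upright in the middle of the pocket lined in their own colour, and push the white centring telescope upright and fully home in the white socket. Set each part down gently, without dropping it, and leave the red-banded objective and the black eyepiece standing where they are.

Things in the scene. Friction and masses are not known exactly. Their poses are not given: they have to be found in the camera images.
- objective_yellow_center (a point): Centre, half-way up, of the loose microscope objective with the yellow colour band, standing nose up. Round, 58 mm tall; this point is 29 mm above its foot, own z up. Foot 24 mm diameter (lowest 7 mm), aluminium barrel 32 mm diameter from 7 to 40 mm above the foot, yellow conical band 40 to 50 mm, slim steel nose. 0.1 to 0.21 kg.
- objective_green_center (a point): Centre, half-way up, of the loose microscope objective with the green colour band, standing nose up. Round, 58 mm tall; this point is 29 mm above its foot, own z up. Foot 24 mm diameter (lowest 7 mm), aluminium barrel 32 mm diameter from 7 to 40 mm above the foot, green conical band 40 to 50 mm, slim steel nose. 0.1 to 0.21 kg.
- objective_blue_center (a point): Centre, half-way up, of the loose microscope objective with the blue colour band, standing nose up. Round, 58 mm tall; this point is 29 mm above its foot, own z up. Foot 24 mm diameter (lowest 7 mm), aluminium barrel 32 mm diameter from 7 to 40 mm above the foot, blue conical band 40 to 50 mm, slim steel nose. 0.1 to 0.21 kg.
- telescope_center (a point): Centre, half-way up, of the loose centring telescope, standing: white barrel, black disc on top. 84 mm tall; this point is 42 mm above its foot, own z up. Lowest 18 mm: aluminium spigot, 28 mm diameter, 2 mm chamfer; above it the barrel, 34 mm diameter, whose shoulder rests on the socket when home. Grip about 8 mm above this centre, so that the fingertips clear the socket. 0.1 to 0.2 kg.
- liner_yellow_top (a point): Centre of the top face (9 mm above the bench) of the yellow liner, 60 x 60 x 3 mm, fixed in one of four pockets of the grey open case (172 x 172 mm, fixed to the bench, walls and cross dividers 6 mm thick; rim 7 mm above the liner). Pocket centres form a square at 80 mm pitch along the liner's x and y. z up.
- liner_green_top (a point): Centre of the top face (9 mm above the bench) of the green liner, 60 x 60 x 3 mm, fixed in one of four pockets of the grey open case (172 x 172 mm, fixed to the bench, walls and cross dividers 6 mm thick; rim 7 mm above the liner). Pocket centres form a square at 80 mm pitch along the liner's x and y. z up.
- liner_blue_top (a point): Centre of the top face (9 mm above the bench) of the blue liner, 60 x 60 x 3 mm, fixed in one of four pockets of the grey open case (172 x 172 mm, fixed to the bench, walls and cross dividers 6 mm thick; rim 7 mm above the liner). Pocket centres form a square at 80 mm pitch along the liner's x and y. z up.
- socket_hole0 (a point): Centre of the bore's mouth, in the top face (30 mm above the bench) of the white socket, a 46 x 46 x 24 mm block fixed in the fourth pocket of the case. Bore vertical, 29.5 mm diameter, 21 mm deep, 2 mm chamfer at the mouth. With the telescope home, its centre is 24 mm above this point. z up.
- objective_red_center (a point): Centre, half-way up, of the loose microscope objective with the red colour band, standing nose up. Round, 58 mm tall; this point is 29 mm above its foot, own z up. Foot 24 mm diameter (lowest 7 mm), aluminium barrel 32 mm diameter from 7 to 40 mm above the foot, red conical band 40 to 50 mm, slim steel nose. 0.1 to 0.21 kg. Does not belong in the case.
- eyepiece_center (a point): Centre, half-way up, of the loose eyepiece, standing: black barrel 38 mm diameter with a bright ring and dark lens on top, on an aluminium spigot 28 mm diameter, 18 mm long; 48 mm tall, this point 24 mm above its foot. Like the telescope but shorter and black. Does not belong in the case.

How it is judged:
By the outcome, as a careful person would: the job done as asked, in the order asked, and still so for the second after the job is handed in, with the robot touching nothing.
It also fails if it takes over 109 s, if anything falls off the work surface, if the arm or the gripper's body presses on something with over 40 N, if the wrist force passes 120 N, or if a joint passes its speed limit or range.

## Robot

A 6-joint arm with a two-finger parallel gripper is mounted at the origin on the work surface. World frame = base frame: x ahead of the robot, y to its left, z up, the work surface at z = 0. Lengths are in mm, angles in rad, forces in N, time in s.
With the tool pointing down it reaches from about 275 to 825 mm from the base axis. Payload 5.2 kg.
Tool frame: the origin (TCP) lies on the centre line of the jaws, within the pads' length; the fingertips stand 25 mm ahead of it and the grasp point (between the pads) lies 6 mm ahead of it; z points along the fingers, y is the line along which they close (so a half turn about z gives the same grasp; the last joint's range is limited). The gripper opens to 93 mm and grips with 3 to 60 N. Pads are 15 mm wide; open, the fingers measure 128 mm over their backs; the gripper's body (75 mm by 188 mm) begins 65 mm behind the grasp point.
Start: joints at [-1.474, 0.259, 1.535, -0, 1.348, -0.203], TCP at [162.452, -525.466, 243.653] pointing down, gripper open.
Joint ranges: [-3.14, 3.14], [-0.91, 2.08], [0.19, 2.58], [-1.22, 4.36], [0.22, 2.71], [-3.12, 3.12]. Speed limits (rad/s): [2.57, 2.57, 3.14, 3.14, 3.14, 3.14].

## Interface

Orientations are given as a rotation vector (axis times angle).
In Python, from plant import r, eyes gives the robot as it stands. The module is installed in compiled form; this text tells all that it offers.
- The arm moves only by the tool servo_tool, never from a script. Its argument "moves" is a list of rows, each an object of numbers: "rx", "ry", "rz": the turn, a rotation vector about the tool's x, y, z in rad; "x", "y", "z": the shift along the tool's x, y, z in mm; "hand": the opening, from 0 (shut) to 1 (fully open). A call has exactly 5 rows; each row is the pose to reach, as a shift and turn from the pose commanded when the call began, along the tool's axes at that moment; what a row does not reach only later rows make up. A row lasts 1/12 s, in which the tool goes at most 41.7 mm and 7.16 degrees, less where a joint would pass 70% of its speed; a pose out of reach is approached as far as the arm can. A call with a gripper value outside its range is refused whole. The fingers move at their own pace and stop on an object; the grip force is fixed at half the most. Time passes only in rows, so rows that repeat a pose let the fingers close, or fill a call up. It gives the time, the measured TCP pose, the force, the opening and the grip force at its end, in the units of the state.
- r.get_state(): the state, without advancing time (a new reading comes with each control period).
- eyes.capture(name): name is "scene" or "top"; returns a dict with "color" (384x512x3 uint8, red, green, blue), "vfov" (degrees; the focal length in pixels is half the picture's height over the tangent of half this angle, whatever the lens; pixels are square), "cx", "cy" (the principal point, pixels), "D" ([k1, k2, p1, p2, k3] as OpenCV has them; the pictures are not rectified), "world_to_cam" (4x4, takes a point from world to camera coordinates). Camera axes: x right, y up, looking along -z (the intrinsics and any distortion apply to the point x, -y, -z); pixel columns grow to the right and rows downward; lengths in mm; the calibration is good to about 2 mm. A picture is of the moment at which its call begins. There is no depth.
- r.job_done(): hands the job in; it is judged then, once.
The state is a dict: "t": time; "joints": joint angles; "qd": joint speeds; "joint_efforts": joint torques, N m; "ee_pos": TCP position; "ee_rot": TCP orientation; "force": force on the tool from outside, world axes, zero at the start; "torque": the same for the moment, N m; "width": finger opening in mm; "grasp_force": force on a finger pad.
Only numpy, scipy, OpenCV 4.12 (cv2) and the standard library are available. Lean on these libraries where they do the work, as an engineer would, in place of code of your own. Each camera call takes 0.05 s, during which the arm holds its last target. There are 200 camera calls.

## Working session

There is one attempt and no reset: what is moved stays moved. The work goes in short steps, Python scripts to look and compute and a tool call to move; the robot and the scene stay as the last step left them, time stands still between calls to the robot, and variables do not carry over. Pictures are saved under pics/ and viewed, at most 14 in all, crops included, and the job is handed in when it is done.

Besides the shell and the picture viewer there is one more tool, called after ">>>" as name([rows], argument=value, ...), one row to a line, values as JSON. servo_tool: Moves the arm, as the interface text tells. Its arguments: {"type":"object","properties":{"moves":{"type":"array","items":{"type":"object","properties":{"rx":{"type":"number"},"ry":{"type":"number"},"rz":{"type":"number"},"x":{"type":"number"},"y":{"type":"number"},"z":{"type":"number"},"hand":{"type":"number"}}}}},"required":["moves"]}

```bash
mkdir -p pics; cat > h.py <<'E'
import numpy as np, cv2
from plant import r, eyes
def cap(name,fn=None):
    c=eyes.capture(name)
    if fn: cv2.imwrite(fn,cv2.resize(c["color"][:,:,::-1],None,fx=1.5,fy=1.5,interpolation=cv2.INTER_CUBIC))
    return c
def K(c):
    f=c["color"].shape[0]/2/np.tan(np.radians(c["vfov"])/2)
    return np.array([[f,0,c["cx"]],[0,f,c["cy"]],[0,0,1.]])
def pix2plane(c,uv,z):
    p=cv2.undistortPoints(np.array([[uv]],float),K(c),np.array(c["D"],float))[0,0]
    d=np.array([p[0],-p[1],-1.]); M=np.array(c["world_to_cam"]); R,t=M[:3,:3],M[:3,3]
    o=-R.T@t; d=R.T@d
    return (o+d*(z-o[2])/d[2])
def proj(c,P):
    M=np.array(c["world_to_cam"]); q=(M[:3,:3]@np.array(P,float).reshape(-1,3).T).T+M[:3,3]
    q=q*[1,-1,-1]
    return cv2.projectPoints(q,np.zeros(3),np.zeros(3),K(c),np.array(c["D"],float))[0][:,0]
E
python3 - <<'E'
from h import *
for n in("scene","top"):
    c=cap(n,f"pics/{n}0.png"); M=np.array(c["world_to_cam"]);print(n,c["vfov"],c["cx"],c["cy"],c["D"],-M[:3,:3].T@M[:3,3],M[:3,:3].round(3).tolist())
print(r.get_state())
E
```

```text
scene 55.084694711218766 252.18167700626552 188.5701543548122 [-0.05440416  0.          0.          0.          0.        ] [1112.15288723  126.47715088  701.44572975] [[-0.207, 0.978, 0.007], [-0.699, -0.153, 0.699], [0.685, 0.14, 0.715]]
top 55.57050553435254 256.8027899272549 186.93633783483418 [-0.03014623  0.          0.          0.          0.        ] [ 470.14091401  -20.13753279 1020.22611697] [[-0.016, -0.999, -0.032], [0.999, -0.017, 0.036], [-0.037, -0.032, 0.999]]
{'t': 0.1, 'joints': array([-1.47381964e+00,  2.59267503e-01,  1.53594683e+00,  2.29403161e-05,
        1.34799542e+00, -2.02819674e-01]), 'qd': array([-0.00096916, -0.00189206, -0.00208348, -0.00047665,  0.00197856,
       -0.0002661 ]), 'joint_efforts': array([ 1.91965970e-03, -4.38213587e+01, -2.84643012e+01,  7.20806513e-02,
        3.62600537e-02, -5.80058463e-05]), 'ee_pos': array([ 162.40544603, -525.01785303,  242.91297339]), 'ee_rot': array([-3.10476937e+00, -4.68908580e-01, -1.69366588e-04]), 'force': array([ 0.19866828, -0.52980955,  0.68327108]), 'torque': array([0.00093026, 0.01028512, 0.00134164]), 'grasp_force': 0.0, 'width': 93.20988744569458}
```

View pics/scene0.png

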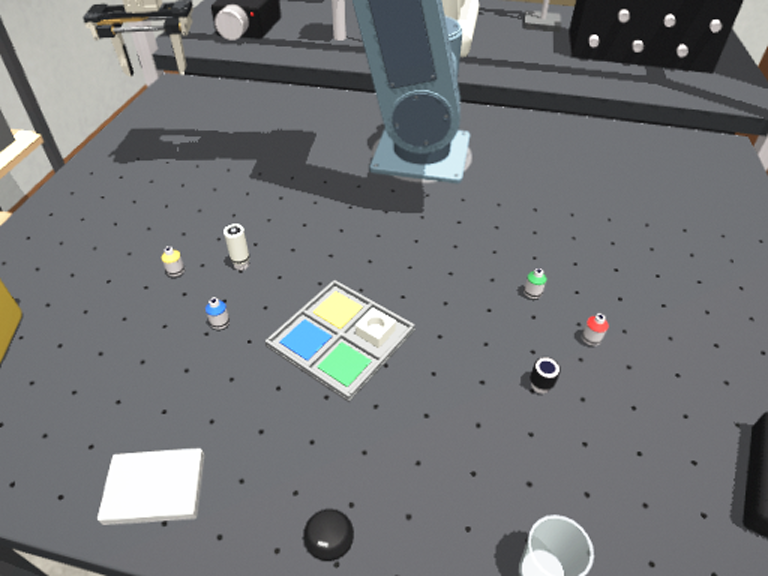

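View pics/top0.png

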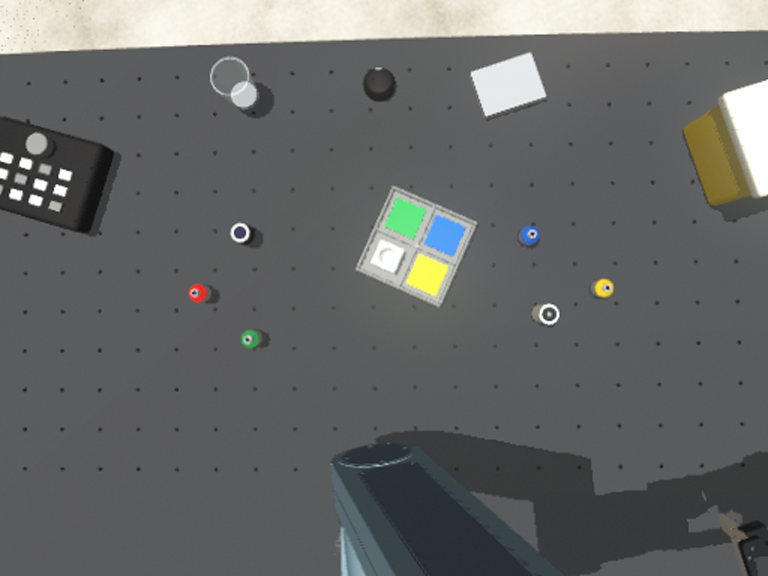

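```bash
cat > m.py <<'E'
from h import *
cs={n:cap(n) for n in("scene","top")}
ctr={"top":dict(y=(402,192),g=(167,226),b=(354,157),t=(362,208),s=(258,171),case=(278,164)),
"scene":dict(y=(115,174),g=(357,189),b=(145,208),t=(158,165),s=(250,219),case=(226,226))}
import pickle; pickle.dump(cs,open("cs.pkl","wb"))
for n,c in cs.items():
    T=[]
    for k in "ygbts":
        u,v=ctr[n][k]; h=16
        t=cv2.resize(np.ascontiguousarray(c["color"][v-h:v+h+1,u-h:u+h+1,::-1]),(264,264),interpolation=cv2.INTER_CUBIC)
        for i in range(-15,16,5):
            p=(i+16)*8+4
            cv2.line(t,(p,0),(p,8 if i else 20),(0,255,255),1);cv2.line(t,(0,p),(8 if i else 20,p),(0,255,255),1)
            cv2.putText(t,str(u+i),(p-10,20),0,.3,(255,255,255));cv2.putText(t,str(v+i),(10,p+3),0,.3,(255,255,255))
        T.append(t)
    T.append(T[0]*0)
    cv2.imwrite(f"pics/{n}1.png",np.vstack([np.hstack(T[:3]),np.hstack(T[3:])]))
    hsv=cv2.cvtColor(c["color"],cv2.COLOR_RGB2HSV); u,v=ctr[n]["case"]
    m0=np.zeros(hsv.shape[:2],np.uint8); m0[v-45:v+45,u-50:u+50]=1
    for k,(a,b) in dict(Y=(22,35),G=(50,80),B=(95,115)).items():
        m=((hsv[...,0]>a)&(hsv[...,0]<b)&(hsv[...,1]>110)).astype(np.uint8)*m0
        q=cv2.findContours(m,cv2.RETR_EXTERNAL,cv2.CHAIN_APPROX_NONE)[0]; q=max(q,key=cv2.contourArea)
        w=np.array([pix2plane(c,p[0],9)[:2] for p in q],np.float32)
        print(n,k,cv2.minAreaRect(w))
E
python3 m.py
```

```text
scene Y ((556.546875, -47.850738525390625), (5.922607898712158, 15.797162055969238), 36.195613861083984)
scene G ((629.6558227539062, -24.480274200439453), (58.123443603515625, 58.494117736816406), 64.77991485595703)
scene B ((595.6322021484375, -97.22020721435547), (58.74522399902344, 59.72652816772461), 65.2383804321289)
top Y ((517.349365234375, -64.47938537597656), (59.63542175292969, 58.702308654785156), 65.66707611083984)
top G ((623.5462036132812, -26.094585418701172), (58.337486267089844, 58.389583587646484), 65.42196655273438)
top B ((589.652099609375, -98.15867614746094), (59.46345138549805, 59.221065521240234), 64.9674301147461)
```

View pics/top1.png

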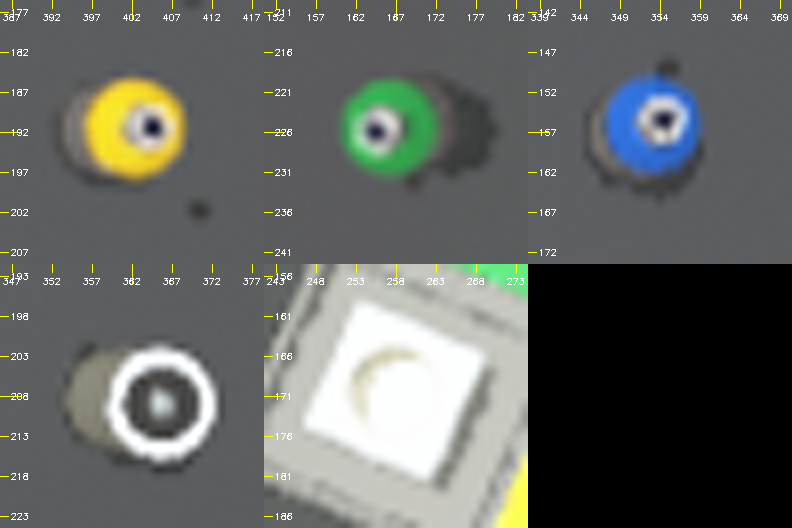

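View pics/scene1.png

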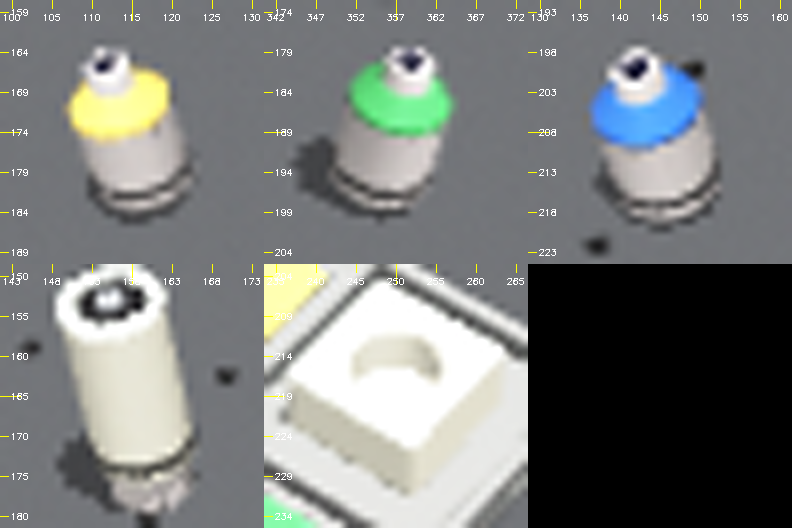

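```bash
python3 - <<'E'
from h import *; import pickle
cs=pickle.load(open("cs.pkl","rb"))
P={"top":dict(y=(404.5,191.4,58),y40=(402.4,191.5,40),g=(164.5,225.9,58),g40=(166.6,225.5,40),b=(354.5,155.4,58),b40=(353.1,156,40),t=(365.75,209,84),s=(258,170.4,30)),
"scene":dict(y=(111.6,165.6,58),g=(359,180.1,58),b=(141.9,200,58),t=(155.25,153,84),s=(250.25,214.75,30))}
for n in P:
  for k,v in P[n].items(): print(n,k,pix2plane(cs[n],v[:2],v[2]).round(1))
E
```

```text
top y [ 487.  -376.5   58. ]
top y40 [ 487.1 -377.6   40. ]
top g [405.8 258.   58. ]
top g40 [405.6 257.4  40. ]
top b [ 584.1 -248.3   58. ]
top b40 [ 584.7 -248.8   40. ]
top t [ 443.4 -267.2   84. ]
top s [551.4   7.5  30. ]
scene y [ 492.3 -375.7   58. ]
scene g [409.2 257.6  58. ]
scene b [ 589.1 -247.4   58. ]
scene t [ 448.3 -266.5   84. ]
scene s [555.5   8.9  30. ]
```

```bash
cat > d.py <<'E'
from h import *; import sys
from scipy.spatial.transform import Rotation as Ro
def delta(x,y,z):
    s=r.get_state(); R=Ro.from_rotvec(s["ee_rot"]).as_matrix()
    print("t %.2f"%s["t"],"pos",s["ee_pos"].round(1),"w %.1f"%s["width"],"gf %.1f"%s["grasp_force"],"F",s["force"].round(1),"tilt",(R[:2,2]).round(4),"yaw %.2f"%np.degrees(np.arctan2(R[1,0],R[0,0])),"j",s["joints"].round(2))
    print("delta tool",(R.T@(np.array([x,y,z])-s["ee_pos"])).round(1))
if __name__=="__main__": delta(*map(float,sys.argv[1:4]))
E
python3 d.py 488.5 -376.5 150
```

```text
t 0.20 pos [ 162.4 -525.2  243.1] w 93.3 gf 0.0 F [-0.2 -0.7  0.1] tilt [-0.0001  0.0011] yaw 17.18 j [-1.47  0.26  1.54  0.    1.35 -0.2 ]
delta tool [355.4 -45.6  93.3]
```

>>> servo_tool([
  {"x":25,"y":-3,"z":6},
  {"x":60,"y":-8,"z":15},
  {"x":98,"y":-13,"z":25},
  {"x":136,"y":-18,"z":36},
  {"x":174,"y":-23,"z":47},
])

```text
invalid input at $.moves[0]: expected keys rx, ry, rz, x, y, z, hand
```

>>> servo_tool([
  {"x":38,"y":-5,"z":11},
  {"x":76,"y":-10,"z":22},
  {"x":114,"y":-15,"z":33},
  {"x":150,"y":-20,"z":42},
  {"x":181,"y":-23,"z":47},
])

```text
invalid input at $.moves[0]: expected keys rx, ry, rz, x, y, z, hand
```

All keys are required.

>>> servo_tool([
  {"rx":0,"ry":0,"rz":0,"hand":1,"x":25,"y":-3,"z":6},
  {"rx":0,"ry":0,"rz":0,"hand":1,"x":60,"y":-8,"z":15},
  {"rx":0,"ry":0,"rz":0,"hand":1,"x":98,"y":-13,"z":25},
  {"rx":0,"ry":0,"rz":0,"hand":1,"x":136,"y":-18,"z":36},
  {"rx":0,"ry":0,"rz":0,"hand":1,"x":174,"y":-23,"z":47},
])

```text
t: 0.62
ee_pos: [323.1, -451.3, 196.2]
ee_rot: [3.106, 0.468, 0.0]
force: [-0.5, -0.6, -0.2]
width: 92.7
grasp_force: 0.0
```

>>> servo_tool([
  {"rx":0,"ry":0,"rz":0,"hand":1,"x":38,"y":-5,"z":11},
  {"rx":0,"ry":0,"rz":0,"hand":1,"x":76,"y":-10,"z":22},
  {"rx":0,"ry":0,"rz":0,"hand":1,"x":114,"y":-15,"z":33},
  {"rx":0,"ry":0,"rz":0,"hand":1,"x":150,"y":-20,"z":42},
  {"rx":0,"ry":0,"rz":0,"hand":1,"x":181,"y":-23,"z":47},
])

```text
t: 1.03
ee_pos: [489.6, -374.4, 148.1]
ee_rot: [-3.104, -0.47, 0.001]
force: [-0.2, 0.4, 0.7]
width: 92.9
grasp_force: 0.0
```

```bash
python3 d.py 488.5 -376.5 150; python3 - <<'E'
from h import *
s=r.get_state()
T=[]
for n in("top","scene"):
    c=cap(n); x=s["ee_pos"]
    tip=x-[0,0,25]; ydir=np.array([.295,-.955,0])
    p=proj(c,[tip,tip+46.5*ydir,tip-46.5*ydir]); print(n,p.round(1).tolist())
    u,v=p[0].round().astype(int)
    t=np.ascontiguousarray(c["color"][max(v-37,0):v+38,max(u-33,0):u+33,::-1]); t=cv2.resize(t,None,fx=6,fy=6,interpolation=cv2.INTER_CUBIC)
    for q in p:
        a=((q-[u-33,v-37])*6+3).astype(int); cv2.drawMarker(t,tuple(int(i) for i in a),(0,0,255),0,14,1)
    T.append(t)
cv2.imwrite("pics/grip.png",np.hstack(T))
E
```

```text
t 1.03 pos [ 489.6 -374.4  148.1] w 92.9 gf 0.0 F [-0.2  0.4  0.7] tilt [-0.0012  0.0019] yaw 17.23 j [-0.83  0.45  1.5   0.    1.2   0.44]
delta tool [-1.7  1.6 -1.9]
top [[413.5, 189.7], [431.5, 183.8], [395.4, 195.6]]
scene [[105.8, 145.6], [87.0, 146.7], [124.5, 144.5]]
```

View pics/grip.png

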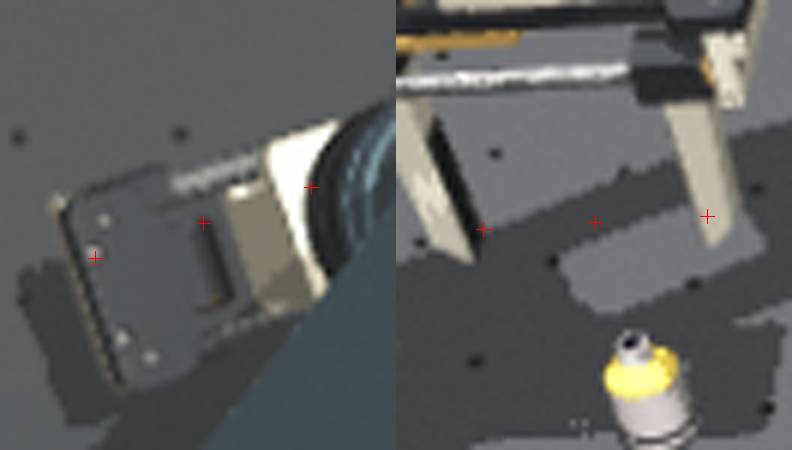

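>>> servo_tool([
  {"rx":0,"ry":0,"rz":0,"hand":1,"x":-1,"y":1,"z":15},
  {"rx":0,"ry":0,"rz":0,"hand":1,"x":-2,"y":1.5,"z":35},
  {"rx":0,"ry":0,"rz":0,"hand":1,"x":-2,"y":1.5,"z":50},
  {"rx":0,"ry":0,"rz":0,"hand":1,"x":-2,"y":1.5,"z":56},
  {"rx":0,"ry":0,"rz":0,"hand":1,"x":-2,"y":1.5,"z":56},
])

```text
t: 1.55
ee_pos: [485.1, -378.2, 92.0]
ee_rot: [-3.104, -0.468, 0.003]
force: [-0.4, 0.6, 0.4]
width: 93.2
grasp_force: 0.0
```

```bash
cat > look.py <<'E'
from h import *; import sys
# look.py out h : scene crop at tcp; marks tip-plane points and grasp axis at z=tip
def look(fn,extra=()):
    s=r.get_state(); c=cap("scene"); x=s["ee_pos"]; tip=x-[0,0,25]
    th=17.2*np.pi/180; xd=np.array([np.cos(th),np.sin(th),0]); yd=np.array([np.sin(th),-np.cos(th),0]); w=s["width"]/2
    P=[tip]+[tip+i*w*yd+j*7.5*xd for i in(1,-1) for j in(1,-1)]
    p=proj(c,P+list(extra)); u,v=p[0].round().astype(int); u0,v0=max(u-33,0),max(v-30,0)
    t=cv2.resize(np.ascontiguousarray(c["color"][v0:v+40,u0:u+33,::-1]),None,fx=8,fy=8,interpolation=cv2.INTER_CUBIC)
    for q in p: cv2.drawMarker(t,tuple(int(i) for i in (q-[u0,v0])*8+4),(0,0,255),0,12,1)
    cv2.imwrite(fn,t); print(u0,v0,x.round(1),s["width"],p.round(1).tolist())
if __name__=="__main__": look(sys.argv[1])
E
python3 d.py 488.5 -376.5 36; python3 look.py pics/l1.png
```

```text
t 1.55 pos [ 485.1 -378.2   92. ] w 93.2 gf 0.0 F [-0.4  0.6  0.4] tilt [-0.0026  0.0026] yaw 17.14 j [-0.84  0.51  1.56 -0.    1.08  0.43]
delta tool [ 3.8 -0.5 56. ]
78 131 [ 485.1 -378.2   92. ] 93.2447135577292 [[111.1, 161.1], [92.5, 164.1], [93.8, 160.3], [128.6, 162.0], [129.5, 158.2]]
```

View pics/l1.png

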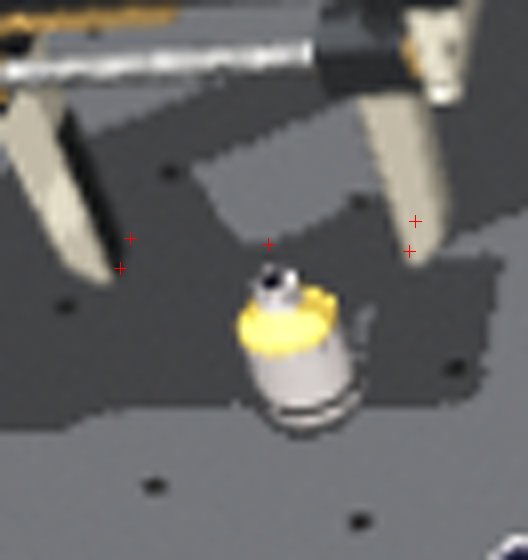

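>>> servo_tool([
  {"rx":0,"ry":0,"rz":0,"hand":1,"x":2,"y":0,"z":15},
  {"rx":0,"ry":0,"rz":0,"hand":1,"x":2,"y":0,"z":35},
  {"rx":0,"ry":0,"rz":0,"hand":1,"x":2,"y":0,"z":50},
  {"rx":0,"ry":0,"rz":0,"hand":1,"x":2,"y":0,"z":56},
  {"rx":0,"ry":0,"rz":0,"hand":1,"x":2,"y":0,"z":56},
])

```text
t: 2.02
ee_pos: [488.0, -378.0, 37.2]
ee_rot: [-3.105, -0.469, 0.001]
force: [-0.3, -0.2, -0.1]
width: 92.8
grasp_force: 0.0
```

>>> servo_tool([
  {"rx":0,"ry":0,"rz":0,"hand":0.5,"x":0,"y":0,"z":0},
  {"rx":0,"ry":0,"rz":0,"hand":0.4,"x":0,"y":0,"z":0},
  {"rx":0,"ry":0,"rz":0,"hand":0.2,"x":0,"y":0,"z":0},
  {"rx":0,"ry":0,"rz":0,"hand":0,"x":0,"y":0,"z":0},
  {"rx":0,"ry":0,"rz":0,"hand":0,"x":0,"y":0,"z":0},
])

```text
t: 2.43
ee_pos: [488.8, -378.4, 38.4]
ee_rot: [3.105, 0.469, 0.001]
force: [-0.6, 0.6, -0.1]
width: 64.5
grasp_force: 0.0
```

>>> servo_tool([
  {"rx":0,"ry":0,"rz":0,"hand":0,"x":0,"y":0,"z":0},
  {"rx":0,"ry":0,"rz":0,"hand":0,"x":0,"y":0,"z":0},
  {"rx":0,"ry":0,"rz":0,"hand":0,"x":0,"y":0,"z":0},
  {"rx":0,"ry":0,"rz":0,"hand":0,"x":0,"y":0,"z":0},
  {"rx":0,"ry":0,"rz":0,"hand":0,"x":0,"y":0,"z":0},
])

```text
t: 2.85
ee_pos: [488.3, -377.7, 37.6]
ee_rot: [-3.105, -0.469, 0.001]
force: [0.8, 1.0, 1.0]
width: 31.7
grasp_force: 30.1
```

```bash
python3 d.py 517.3 -64.5 45.5
```

```text
t 2.85 pos [ 488.3 -377.7   37.6] w 31.7 gf 30.1 F [0.8 1.  1. ] tilt [-0.0005  0.0009] yaw 17.17 j [-0.84  0.57  1.6   0.    0.97  0.43]
delta tool [ 120.2 -290.7   -7.6]
```

>>> servo_tool([
  {"rx":0,"ry":0,"rz":0,"hand":0,"x":0,"y":0,"z":-8},
  {"rx":0,"ry":0,"rz":0,"hand":0,"x":0,"y":0,"z":-25},
  {"rx":0,"ry":0,"rz":0,"hand":0,"x":0,"y":0,"z":-45},
  {"rx":0,"ry":0,"rz":0,"hand":0,"x":0,"y":0,"z":-62},
  {"rx":0,"ry":0,"rz":0,"hand":0,"x":0,"y":0,"z":-70},
])

```text
t: 3.27
ee_pos: [489.3, -379.1, 110.4]
ee_rot: [3.103, 0.469, 0.003]
force: [-0.1, -0.4, -0.8]
width: 31.2
grasp_force: 30.0
```

>>> servo_tool([
  {"rx":0,"ry":0,"rz":0,"hand":0,"x":6,"y":-15,"z":0},
  {"rx":0,"ry":0,"rz":0,"hand":0,"x":18,"y":-42,"z":0},
  {"rx":0,"ry":0,"rz":0,"hand":0,"x":32,"y":-77,"z":0},
  {"rx":0,"ry":0,"rz":0,"hand":0,"x":46,"y":-112,"z":0},
  {"rx":0,"ry":0,"rz":0,"hand":0,"x":60,"y":-147,"z":0},
])

```text
t: 3.68
ee_pos: [501.2, -217.1, 106.5]
ee_rot: [-3.105, -0.468, 0.002]
force: [1.0, -0.2, -2.0]
width: 31.2
grasp_force: 30.0
```

>>> servo_tool([
  {"rx":0,"ry":0,"rz":0,"hand":0,"x":15,"y":-35,"z":0},
  {"rx":0,"ry":0,"rz":0,"hand":0,"x":30,"y":-70,"z":0},
  {"rx":0,"ry":0,"rz":0,"hand":0,"x":44,"y":-105,"z":0},
  {"rx":0,"ry":0,"rz":0,"hand":0,"x":55,"y":-130,"z":0},
  {"rx":0,"ry":0,"rz":0,"hand":0,"x":61,"y":-144,"z":0},
])

```text
t: 4.1
ee_pos: [516.4, -59.7, 106.6]
ee_rot: [-3.103, -0.473, 0.004]
force: [0.2, 0.1, -1.1]
width: 31.8
grasp_force: 30.0
```

>>> servo_tool([
  {"rx":0,"ry":0,"rz":0,"hand":0,"x":0,"y":0,"z":10},
  {"rx":0,"ry":0,"rz":0,"hand":0,"x":0,"y":0,"z":28},
  {"rx":0,"ry":0,"rz":0,"hand":0,"x":0,"y":0,"z":42},
  {"rx":0,"ry":0,"rz":0,"hand":0,"x":0,"y":0,"z":50},
  {"rx":0,"ry":0,"rz":0,"hand":0,"x":0,"y":0,"z":54},
])

```text
t: 4.52
ee_pos: [516.5, -64.1, 51.5]
ee_rot: [-3.105, -0.468, 0.005]
force: [-0.5, 0.0, -1.6]
width: 31.4
grasp_force: 30.0
```

```bash
python3 d.py 518.3 -64.2 46.6; python3 look.py pics/l2.png
```

```text
t 4.52 pos [516.5 -64.1  51.5] w 31.4 gf 30.0 F [-0.5  0.  -1.6] tilt [-0.0037  0.0011] yaw 17.16 j [-0.34  0.42  1.84 -0.    0.89  0.93]
delta tool [1.8 0.6 4.9]
192 169 [516.5 -64.1  51.5] 31.428898962331356 [[224.9, 199.2], [218.7, 201.8], [218.5, 197.4], [231.4, 201.0], [231.0, 196.6]]
```

View pics/l2.png

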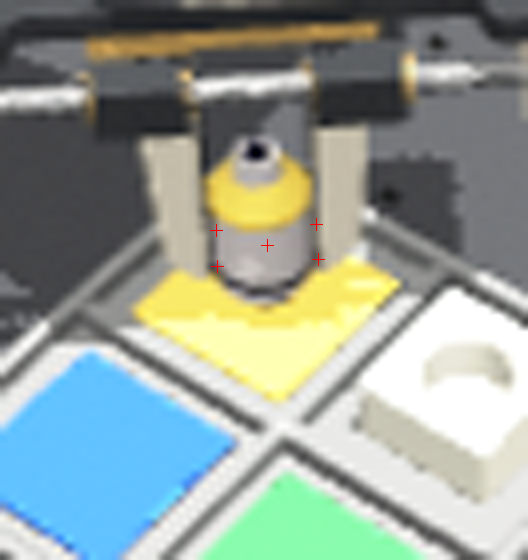

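>>> servo_tool([
  {"rx":0,"ry":0,"rz":0,"hand":0,"x":0.5,"y":0,"z":1},
  {"rx":0,"ry":0,"rz":0,"hand":0,"x":1,"y":0,"z":3},
  {"rx":0,"ry":0,"rz":0,"hand":0,"x":1,"y":0,"z":4},
  {"rx":0,"ry":0,"rz":0,"hand":0,"x":1,"y":0,"z":4},
  {"rx":0,"ry":0,"rz":0,"hand":0,"x":1,"y":0,"z":4},
])

```text
t: 4.98
ee_pos: [519.3, -64.2, 50.0]
ee_rot: [3.106, 0.469, 0.001]
force: [0.5, -0.3, -1.9]
width: 31.6
grasp_force: 30.0
```

```bash
python3 d.py 518.3 -64.2 46.6; python3 look.py pics/l3.png
```

```text
t 4.98 pos [519.3 -64.2  50. ] w 31.6 gf 30.0 F [ 0.5 -0.3 -1.9] tilt [ 0.0007 -0.0003] yaw 17.17 j [-0.34  0.42  1.83 -0.    0.88  0.93]
delta tool [-1.  -0.3  3.4]
192 170 [519.3 -64.2  50. ] 31.590466165210856 [[224.6, 200.4], [218.3, 203.0], [218.2, 198.6], [231.1, 202.2], [230.8, 197.8]]
```

View pics/l3.png

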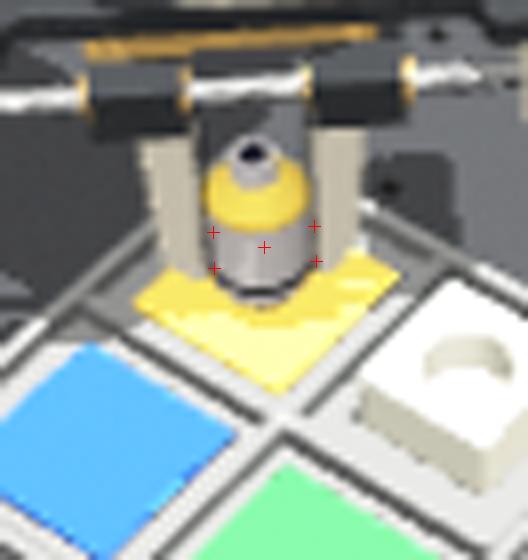

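>>> servo_tool([
  {"rx":0,"ry":0,"rz":0,"hand":0,"x":0,"y":-0.7,"z":1},
  {"rx":0,"ry":0,"rz":0,"hand":0,"x":0,"y":-0.7,"z":1.8},
  {"rx":0,"ry":0,"rz":0,"hand":0,"x":0,"y":-0.7,"z":2.5},
  {"rx":0,"ry":0,"rz":0,"hand":0,"x":0,"y":-0.7,"z":2.8},
  {"rx":0,"ry":0,"rz":0,"hand":0,"x":0,"y":-0.7,"z":2.8},
])

```text
t: 5.45
ee_pos: [518.8, -63.3, 46.7]
ee_rot: [-3.106, -0.469, 0.0]
force: [-0.3, -0.4, -2.1]
width: 31.9
grasp_force: 30.0
```

```bash
python3 d.py 518.3 -64.2 46.6
```

```text
t 5.45 pos [518.8 -63.3  46.7] w 31.9 gf 30.0 F [-0.3 -0.4 -2.1] tilt [-0.0002  0.0001] yaw 17.18 j [-0.34  0.43  1.84 -0.    0.88  0.94]
delta tool [-0.7  0.7  0.1]
```

>>> servo_tool([
  {"rx":0,"ry":0,"rz":0,"hand":0,"x":0,"y":0,"z":0.2},
  {"rx":0,"ry":0,"rz":0,"hand":0,"x":0,"y":0,"z":0.4},
  {"rx":0,"ry":0,"rz":0,"hand":0,"x":0,"y":0,"z":0.6},
  {"rx":0,"ry":0,"rz":0,"hand":0,"x":0,"y":0,"z":0.6},
  {"rx":0,"ry":0,"rz":0,"hand":0,"x":0,"y":0,"z":0.6},
])

```text
t: 5.87
ee_pos: [518.9, -63.4, 46.6]
ee_rot: [3.106, 0.469, 0.0]
force: [-1.4, 0.3, 3.6]
width: 31.7
grasp_force: 30.0
```

>>> servo_tool([
  {"rx":0,"ry":0,"rz":0,"hand":0.2,"x":0,"y":0,"z":0},
  {"rx":0,"ry":0,"rz":0,"hand":0.5,"x":0,"y":0,"z":0},
  {"rx":0,"ry":0,"rz":0,"hand":0.75,"x":0,"y":0,"z":0},
  {"rx":0,"ry":0,"rz":0,"hand":0.75,"x":0,"y":0,"z":0},
  {"rx":0,"ry":0,"rz":0,"hand":0.75,"x":0,"y":0,"z":0},
])

```text
t: 6.28
ee_pos: [518.9, -63.4, 46.1]
ee_rot: [3.106, 0.469, 0.0]
force: [0.5, 0.5, 0.7]
width: 53.6
grasp_force: 0.0
```

>>> servo_tool([
  {"rx":0,"ry":0,"rz":0,"hand":0.75,"x":0,"y":0,"z":-5},
  {"rx":0,"ry":0,"rz":0,"hand":0.75,"x":0,"y":0,"z":-20},
  {"rx":0,"ry":0,"rz":0,"hand":0.75,"x":0,"y":0,"z":-45},
  {"rx":0,"ry":0,"rz":0,"hand":0.75,"x":0,"y":0,"z":-67},
  {"rx":0,"ry":0,"rz":0,"hand":0.75,"x":0,"y":0,"z":-75},
])

```text
t: 6.7
ee_pos: [520.6, -63.9, 124.4]
ee_rot: [3.104, 0.469, 0.007]
force: [1.5, -0.2, 0.4]
width: 69.7
grasp_force: 0.0
```

>>> servo_tool([
  {"rx":0,"ry":0,"rz":0,"hand":1,"x":0,"y":-25,"z":0},
  {"rx":0,"ry":0,"rz":0,"hand":1,"x":-2,"y":-60,"z":0},
  {"rx":0,"ry":0,"rz":0,"hand":1,"x":-4,"y":-97,"z":0},
  {"rx":0,"ry":0,"rz":0,"hand":1,"x":-5,"y":-134,"z":0},
  {"rx":0,"ry":0,"rz":0,"hand":1,"x":-7,"y":-171,"z":0},
])

```text
t: 7.12
ee_pos: [460.9, 99.1, 121.0]
ee_rot: [-3.107, -0.468, 0.0]
force: [0.1, 1.1, 0.1]
width: 92.3
grasp_force: 0.0
```

>>> servo_tool([
  {"rx":0,"ry":0,"rz":0,"hand":1,"x":-1,"y":-37,"z":0},
  {"rx":0,"ry":0,"rz":0,"hand":1,"x":-3,"y":-74,"z":0},
  {"rx":0,"ry":0,"rz":0,"hand":1,"x":-4,"y":-110,"z":0},
  {"rx":0,"ry":0,"rz":0,"hand":1,"x":-5,"y":-144,"z":0},
  {"rx":0,"ry":0,"rz":0,"hand":1,"x":-6,"y":-169,"z":0},
])

```text
t: 7.53
ee_pos: [404.6, 259.8, 121.0]
ee_rot: [-3.106, -0.471, 0.001]
force: [-0.8, 0.0, 0.6]
width: 93.3
grasp_force: 0.0
```

>>> servo_tool([
  {"rx":0,"ry":0,"rz":0,"hand":1,"x":0,"y":0,"z":5},
  {"rx":0,"ry":0,"rz":0,"hand":1,"x":0,"y":0,"z":15},
  {"rx":0,"ry":0,"rz":0,"hand":1,"x":0,"y":0,"z":24},
  {"rx":0,"ry":0,"rz":0,"hand":1,"x":0,"y":0,"z":30},
  {"rx":0,"ry":0,"rz":0,"hand":1,"x":0,"y":0,"z":30},
])

```text
t: 7.95
ee_pos: [405.3, 256.1, 89.2]
ee_rot: [3.106, 0.466, -0.006]
force: [0.6, -0.9, -0.4]
width: 93.2
grasp_force: 0.0
```

```bash
python3 d.py 405.7 257.7 37; python3 look.py pics/l4.png; python3 - <<'E'
from h import *
c=cap("top","pics/top4.png")
E
```

```text
t 7.95 pos [405.3 256.1  89.2] w 93.2 gf 0.0 F [ 0.6 -0.9 -0.4] tilt [-0.0035 -0.0014] yaw 17.07 j [ 0.33  0.3   1.9  -0.    0.94  1.6 ]
delta tool [ 1.1 -1.4 52.2]
326 147 [405.3 256.1  89.2] 93.21525949187956 [[358.9, 177.2], [341.7, 180.3], [340.2, 176.2], [377.7, 178.2], [375.8, 174.1]]
```

View pics/l4.png

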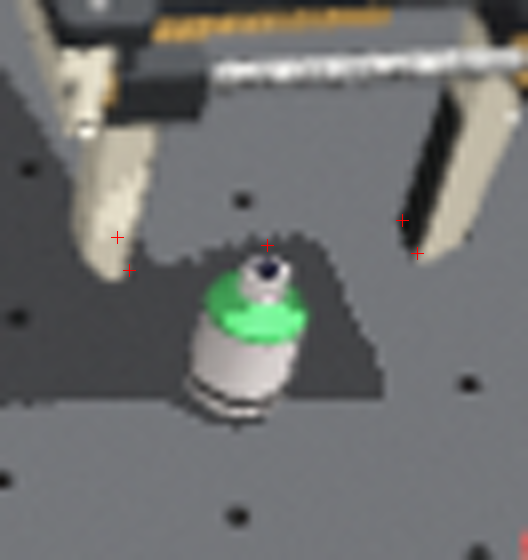

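View pics/top4.png

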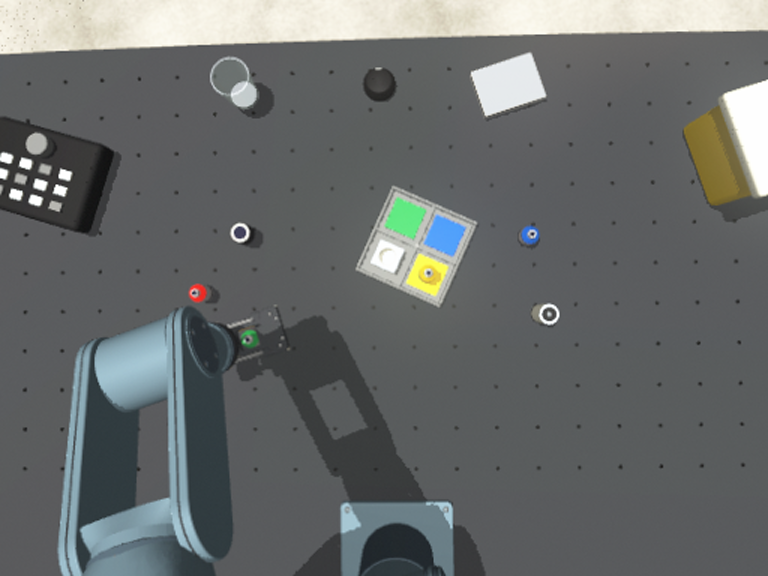

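>>> servo_tool([
  {"rx":0,"ry":0,"rz":0,"hand":1,"x":0,"y":0,"z":10},
  {"rx":0,"ry":0,"rz":0,"hand":1,"x":0,"y":0,"z":30},
  {"rx":0,"ry":0,"rz":0,"hand":1,"x":0,"y":0,"z":47},
  {"rx":0,"ry":0,"rz":0,"hand":1,"x":0,"y":0,"z":54},
  {"rx":0,"ry":0,"rz":0,"hand":1,"x":0,"y":0,"z":54},
])

```text
t: 8.47
ee_pos: [405.0, 256.9, 35.6]
ee_rot: [3.106, 0.468, -0.005]
force: [0.4, -0.3, -0.8]
width: 93.4
grasp_force: 0.0
```

>>> servo_tool([
  {"rx":0,"ry":0,"rz":0,"hand":0.5,"x":0,"y":0,"z":0},
  {"rx":0,"ry":0,"rz":0,"hand":0.4,"x":0,"y":0,"z":0},
  {"rx":0,"ry":0,"rz":0,"hand":0.2,"x":0,"y":0,"z":0},
  {"rx":0,"ry":0,"rz":0,"hand":0,"x":0,"y":0,"z":0},
  {"rx":0,"ry":0,"rz":0,"hand":0,"x":0,"y":0,"z":0},
])

```text
t: 8.88
ee_pos: [406.5, 257.8, 37.9]
ee_rot: [-3.106, -0.469, -0.002]
force: [-0.2, -0.1, 0.2]
width: 64.2
grasp_force: 0.0
```

>>> servo_tool([
  {"rx":0,"ry":0,"rz":0,"hand":0,"x":0,"y":0,"z":0},
  {"rx":0,"ry":0,"rz":0,"hand":0,"x":0,"y":0,"z":0},
  {"rx":0,"ry":0,"rz":0,"hand":0,"x":0,"y":0,"z":0},
  {"rx":0,"ry":0,"rz":0,"hand":0,"x":0,"y":0,"z":0},
  {"rx":0,"ry":0,"rz":0,"hand":0,"x":0,"y":0,"z":0},
])

```text
t: 9.3
ee_pos: [406.0, 257.8, 37.3]
ee_rot: [-3.106, -0.469, -0.0]
force: [-0.2, -1.1, -0.9]
width: 31.5
grasp_force: 30.1
```

```bash
python3 d.py 623.6 -26.1 46.3; python3 - <<'E'
from h import *
c=cap("top")
# yellow objective in place: dark nose centroid near projection
u,v=proj(c,[518,-64,67])[0]; print(u,v)
hsv=cv2.cvtColor(c["color"],cv2.COLOR_RGB2HSV)
t=c["color"][int(v)-6:int(v)+7,int(u)-6:int(u)+7].astype(int)
print(int(u)-6,int(v)-6); print(t.sum(2)//3)
E
```

```text
t 9.30 pos [406.  257.8  37.3] w 31.5 gf 30.1 F [-0.2 -1.1 -0.9] tilt [0.     0.0003] yaw 17.17 j [0.33 0.39 1.95 0.   0.81 1.6 ]
delta tool [124.  335.4  -9.1]
285.12017243903716 181.49129269079637
279 175
[[198 198 198 198 198 198 197 198 198 198 197 197 198]
 [198 198 198 195 192 190 190 190 191 196 198 197 197]
 [198 198 195 188 181 178 176 176 178 186 194 197 198]
 [198 194 186 181 179 178 177 171 172 172 181 195 197]
 [195 187 181 183 200 210 220 224 188 169 171 184 196]
 [187 180 181 188 231 201 182 201 195 180 169 169 184]
 [182 178 180 187 234 168  88 107 187 181 166 168 169]
 [180 179 179 181 221 168  98 112 190 168 162 167 168]
 [173 177 179 187 208 220 166 172 179 165 163 166 168]
 [165 172 178 182 194 212 183 175 167 164 166 167 168]
 [178 163 175 176 178 176 170 164 166 167 159 165 168]
 [195 176 165 173 174 173 171 170 168 161 159 166 168]
 [197 195 172 159 159 164 165 155 159 161 166 168 167]]
```

>>> servo_tool([
  {"rx":0,"ry":0,"rz":0,"hand":0,"x":0,"y":0,"z":-8},
  {"rx":0,"ry":0,"rz":0,"hand":0,"x":0,"y":0,"z":-25},
  {"rx":0,"ry":0,"rz":0,"hand":0,"x":0,"y":0,"z":-45},
  {"rx":0,"ry":0,"rz":0,"hand":0,"x":0,"y":0,"z":-62},
  {"rx":0,"ry":0,"rz":0,"hand":0,"x":0,"y":0,"z":-70},
])

```text
t: 9.77
ee_pos: [406.9, 257.9, 109.5]
ee_rot: [-3.106, -0.469, -0.004]
force: [0.6, 0.2, -2.4]
width: 31.4
grasp_force: 30.0
```

>>> servo_tool([
  {"rx":0,"ry":0,"rz":0,"hand":0,"x":6,"y":16,"z":0},
  {"rx":0,"ry":0,"rz":0,"hand":0,"x":18,"y":48,"z":0},
  {"rx":0,"ry":0,"rz":0,"hand":0,"x":31,"y":84,"z":0},
  {"rx":0,"ry":0,"rz":0,"hand":0,"x":44,"y":120,"z":0},
  {"rx":0,"ry":0,"rz":0,"hand":0,"x":58,"y":156,"z":0},
])

```text
t: 10.18
ee_pos: [507.7, 124.4, 107.2]
ee_rot: [-3.106, -0.47, 0.001]
force: [0.6, 0.4, -1.6]
width: 31.3
grasp_force: 30.0
```

>>> servo_tool([
  {"rx":0,"ry":0,"rz":0,"hand":0,"x":13,"y":36,"z":0},
  {"rx":0,"ry":0,"rz":0,"hand":0,"x":27,"y":72,"z":0},
  {"rx":0,"ry":0,"rz":0,"hand":0,"x":40,"y":108,"z":0},
  {"rx":0,"ry":0,"rz":0,"hand":0,"x":53,"y":142,"z":0},
  {"rx":0,"ry":0,"rz":0,"hand":0,"x":62,"y":168,"z":0},
])

```text
t: 10.6
ee_pos: [617.8, -19.4, 106.8]
ee_rot: [3.106, 0.467, 0.0]
force: [0.8, -0.1, -2.7]
width: 31.8
grasp_force: 30.0
```

>>> servo_tool([
  {"rx":0,"ry":0,"rz":0,"hand":0,"x":4.4,"y":11.3,"z":0},
  {"rx":0,"ry":0,"rz":0,"hand":0,"x":4.4,"y":11.3,"z":12},
  {"rx":0,"ry":0,"rz":0,"hand":0,"x":4.4,"y":11.3,"z":30},
  {"rx":0,"ry":0,"rz":0,"hand":0,"x":4.4,"y":11.3,"z":47},
  {"rx":0,"ry":0,"rz":0,"hand":0,"x":4.4,"y":11.3,"z":56},
])

```text
t: 11.02
ee_pos: [620.8, -23.9, 48.1]
ee_rot: [-3.104, -0.47, 0.008]
force: [-0.4, 0.5, -2.1]
width: 31.4
grasp_force: 30.0
```

>>> servo_tool([
  {"rx":0,"ry":0,"rz":0,"hand":0,"x":0,"y":0,"z":1},
  {"rx":0,"ry":0,"rz":0,"hand":0,"x":0,"y":0,"z":2},
  {"rx":0,"ry":0,"rz":0,"hand":0,"x":0,"y":0,"z":2},
  {"rx":0,"ry":0,"rz":0,"hand":0,"x":0,"y":0,"z":2},
  {"rx":0,"ry":0,"rz":0,"hand":0,"x":0,"y":0,"z":2},
])

```text
t: 11.43
ee_pos: [624.6, -25.9, 50.4]
ee_rot: [3.106, 0.469, 0.003]
force: [0.3, -0.1, -1.5]
width: 31.5
grasp_force: 30.0
```

```bash
python3 d.py 623.6 -26.1 46.3
```

```text
t 11.43 pos [624.6 -25.9  50.4] w 31.5 gf 30.0 F [ 0.3 -0.1 -1.5] tilt [ 0.0019 -0.0004] yaw 17.19 j [-0.22  0.57  1.57  0.    1.    1.05]
delta tool [-1.  -0.1  4.1]
```

Command should be at z≈49.25; lower gently to contact.

>>> servo_tool([
  {"rx":0,"ry":0,"rz":0,"hand":0,"x":0,"y":0,"z":1},
  {"rx":0,"ry":0,"rz":0,"hand":0,"x":0,"y":0,"z":1.8},
  {"rx":0,"ry":0,"rz":0,"hand":0,"x":0,"y":0,"z":2.4},
  {"rx":0,"ry":0,"rz":0,"hand":0,"x":0,"y":0,"z":2.7},
  {"rx":0,"ry":0,"rz":0,"hand":0,"x":0,"y":0,"z":2.7},
])

```text
t: 11.85
ee_pos: [623.8, -26.0, 46.5]
ee_rot: [-3.106, -0.469, 0.0]
force: [-0.6, 0.4, -1.8]
width: 31.6
grasp_force: 30.0
```

>>> servo_tool([
  {"rx":0,"ry":0,"rz":0,"hand":0,"x":0,"y":0,"z":0.2},
  {"rx":0,"ry":0,"rz":0,"hand":0,"x":0,"y":0,"z":0.4},
  {"rx":0,"ry":0,"rz":0,"hand":0,"x":0,"y":0,"z":0.6},
  {"rx":0,"ry":0,"rz":0,"hand":0,"x":0,"y":0,"z":0.6},
  {"rx":0,"ry":0,"rz":0,"hand":0,"x":0,"y":0,"z":0.6},
])

```text
t: 12.27
ee_pos: [623.9, -26.0, 46.3]
ee_rot: [3.106, 0.469, 0.0]
force: [-2.6, 0.3, 3.1]
width: 31.6
grasp_force: 30.0
```

```bash
python3 d.py 623.6 -26.1 46.0
```

```text
t 12.27 pos [623.9 -26.   46.3] w 31.6 gf 30.0 F [-2.6  0.3  3.1] tilt [ 0.0002 -0.0001] yaw 17.18 j [-0.22  0.57  1.57 -0.    0.99  1.05]
delta tool [-0.4 -0.   0.3]
```

>>> servo_tool([
  {"rx":0,"ry":0,"rz":0,"hand":0.2,"x":0,"y":0,"z":0},
  {"rx":0,"ry":0,"rz":0,"hand":0.5,"x":0,"y":0,"z":0},
  {"rx":0,"ry":0,"rz":0,"hand":0.75,"x":0,"y":0,"z":0},
  {"rx":0,"ry":0,"rz":0,"hand":0.75,"x":0,"y":0,"z":0},
  {"rx":0,"ry":0,"rz":0,"hand":0.75,"x":0,"y":0,"z":0},
])

```text
t: 12.68
ee_pos: [624.0, -26.0, 45.8]
ee_rot: [-3.106, -0.469, -0.0]
force: [-0.1, 0.2, -0.7]
width: 53.2
grasp_force: 0.0
```

>>> servo_tool([
  {"rx":0,"ry":0,"rz":0,"hand":0.75,"x":0,"y":0,"z":-5},
  {"rx":0,"ry":0,"rz":0,"hand":0.75,"x":0,"y":0,"z":-20},
  {"rx":0,"ry":0,"rz":0,"hand":0.75,"x":0,"y":0,"z":-45},
  {"rx":0,"ry":0,"rz":0,"hand":0.75,"x":0,"y":0,"z":-67},
  {"rx":0,"ry":0,"rz":0,"hand":0.75,"x":0,"y":0,"z":-75},
])

```text
t: 13.1
ee_pos: [625.8, -26.4, 124.6]
ee_rot: [3.104, 0.469, 0.008]
force: [0.2, 0.0, -0.2]
width: 69.8
grasp_force: 0.0
```

>>> servo_tool([
  {"rx":0,"ry":0,"rz":0,"hand":1,"x":-9,"y":18,"z":0},
  {"rx":0,"ry":0,"rz":0,"hand":1,"x":-24,"y":46,"z":0},
  {"rx":0,"ry":0,"rz":0,"hand":1,"x":-40,"y":78,"z":0},
  {"rx":0,"ry":0,"rz":0,"hand":1,"x":-57,"y":110,"z":0},
  {"rx":0,"ry":0,"rz":0,"hand":1,"x":-73,"y":142,"z":0},
])

```text
t: 13.52
ee_pos: [595.5, -184.3, 120.6]
ee_rot: [-3.106, -0.47, 0.0]
force: [-0.1, -0.1, -0.5]
width: 92.6
grasp_force: 0.0
```

>>> servo_tool([
  {"rx":0,"ry":0,"rz":0,"hand":1,"x":-15,"y":30,"z":0},
  {"rx":0,"ry":0,"rz":0,"hand":1,"x":-26,"y":50,"z":0},
  {"rx":0,"ry":0,"rz":0,"hand":1,"x":-30.5,"y":59,"z":0},
  {"rx":0,"ry":0,"rz":0,"hand":1,"x":-30.5,"y":59,"z":10},
  {"rx":0,"ry":0,"rz":0,"hand":1,"x":-30.5,"y":59,"z":22},
])

```text
t: 13.93
ee_pos: [584.9, -248.4, 98.7]
ee_rot: [3.106, 0.468, 0.002]
force: [-0.4, 0.8, 0.5]
width: 92.9
grasp_force: 0.0
```

>>> servo_tool([
  {"rx":0,"ry":0,"rz":0,"hand":1,"x":0,"y":0,"z":18},
  {"rx":0,"ry":0,"rz":0,"hand":1,"x":0,"y":0,"z":38},
  {"rx":0,"ry":0,"rz":0,"hand":1,"x":0,"y":0,"z":54},
  {"rx":0,"ry":0,"rz":0,"hand":1,"x":0,"y":0,"z":61.7},
  {"rx":0,"ry":0,"rz":0,"hand":1,"x":0,"y":0,"z":61.7},
])

```text
t: 14.35
ee_pos: [583.0, -245.5, 34.0]
ee_rot: [-3.102, -0.472, 0.007]
force: [-0.5, -0.4, -0.3]
width: 92.6
grasp_force: 0.0
```

>>> servo_tool([
  {"rx":0,"ry":0,"rz":0,"hand":0.5,"x":0,"y":0,"z":0},
  {"rx":0,"ry":0,"rz":0,"hand":0.4,"x":0,"y":0,"z":0},
  {"rx":0,"ry":0,"rz":0,"hand":0.2,"x":0,"y":0,"z":0},
  {"rx":0,"ry":0,"rz":0,"hand":0,"x":0,"y":0,"z":0},
  {"rx":0,"ry":0,"rz":0,"hand":0,"x":0,"y":0,"z":0},
])

```text
t: 14.77
ee_pos: [584.9, -248.9, 38.2]
ee_rot: [3.105, 0.469, 0.002]
force: [-0.3, -0.5, 0.5]
width: 64.4
grasp_force: 0.0
```

>>> servo_tool([
  {"rx":0,"ry":0,"rz":0,"hand":0,"x":0,"y":0,"z":0},
  {"rx":0,"ry":0,"rz":0,"hand":0,"x":0,"y":0,"z":0},
  {"rx":0,"ry":0,"rz":0,"hand":0,"x":0,"y":0,"z":0},
  {"rx":0,"ry":0,"rz":0,"hand":0,"x":0,"y":0,"z":0},
  {"rx":0,"ry":0,"rz":0,"hand":0,"x":0,"y":0,"z":0},
])

```text
t: 15.18
ee_pos: [584.3, -248.6, 37.3]
ee_rot: [-3.106, -0.469, 0.0]
force: [0.3, 0.6, 0.4]
width: 31.3
grasp_force: 30.1
```

```bash
python3 d.py 589.6 -98.1 46.3
```

```text
t 15.18 pos [ 584.3 -248.6   37.3] w 31.3 gf 30.1 F [0.3 0.6 0.4] tilt [-0.0001  0.0002] yaw 17.17 j [-0.58  0.6   1.55  0.    0.99  0.69]
delta tool [  49.4 -142.2   -9. ]
```

>>> servo_tool([
  {"rx":0,"ry":0,"rz":0,"hand":0,"x":0,"y":0,"z":-8},
  {"rx":0,"ry":0,"rz":0,"hand":0,"x":0,"y":0,"z":-25},
  {"rx":0,"ry":0,"rz":0,"hand":0,"x":0,"y":0,"z":-45},
  {"rx":0,"ry":0,"rz":0,"hand":0,"x":0,"y":0,"z":-62},
  {"rx":0,"ry":0,"rz":0,"hand":0,"x":0,"y":0,"z":-70},
])

```text
t: 15.6
ee_pos: [585.5, -249.3, 110.1]
ee_rot: [3.104, 0.469, 0.004]
force: [-0.1, -0.2, -0.1]
width: 31.6
grasp_force: 30.0
```

>>> servo_tool([
  {"rx":0,"ry":0,"rz":0,"hand":0,"x":5,"y":-15,"z":0},
  {"rx":0,"ry":0,"rz":0,"hand":0,"x":15,"y":-44,"z":0},
  {"rx":0,"ry":0,"rz":0,"hand":0,"x":27,"y":-78,"z":0},
  {"rx":0,"ry":0,"rz":0,"hand":0,"x":38,"y":-110,"z":0},
  {"rx":0,"ry":0,"rz":0,"hand":0,"x":46,"y":-132,"z":0},
])

```text
t: 16.02
ee_pos: [587.9, -104.8, 106.0]
ee_rot: [-3.104, -0.47, 0.004]
force: [-0.0, 0.4, -0.7]
width: 31.5
grasp_force: 30.0
```

>>> servo_tool([
  {"rx":0,"ry":0,"rz":0,"hand":0,"x":3.5,"y":-10,"z":0},
  {"rx":0,"ry":0,"rz":0,"hand":0,"x":3.5,"y":-10,"z":12},
  {"rx":0,"ry":0,"rz":0,"hand":0,"x":3.5,"y":-10,"z":30},
  {"rx":0,"ry":0,"rz":0,"hand":0,"x":3.5,"y":-10,"z":47},
  {"rx":0,"ry":0,"rz":0,"hand":0,"x":3.5,"y":-10,"z":56},
])

```text
t: 16.43
ee_pos: [588.2, -97.6, 48.8]
ee_rot: [-3.105, -0.469, 0.005]
force: [-0.1, 0.3, -0.7]
width: 31.5
grasp_force: 30.0
```

>>> servo_tool([
  {"rx":0,"ry":0,"rz":0,"hand":0,"x":0,"y":0,"z":1},
  {"rx":0,"ry":0,"rz":0,"hand":0,"x":0,"y":0,"z":2},
  {"rx":0,"ry":0,"rz":0,"hand":0,"x":0,"y":0,"z":2},
  {"rx":0,"ry":0,"rz":0,"hand":0,"x":0,"y":0,"z":2},
  {"rx":0,"ry":0,"rz":0,"hand":0,"x":0,"y":0,"z":2},
])

```text
t: 16.85
ee_pos: [590.4, -98.7, 50.2]
ee_rot: [3.106, 0.469, 0.002]
force: [0.6, 0.4, -0.7]
width: 31.7
grasp_force: 30.0
```

>>> servo_tool([
  {"rx":0,"ry":0,"rz":0,"hand":0,"x":0,"y":0,"z":1},
  {"rx":0,"ry":0,"rz":0,"hand":0,"x":0,"y":0,"z":1.8},
  {"rx":0,"ry":0,"rz":0,"hand":0,"x":0,"y":0,"z":2.4},
  {"rx":0,"ry":0,"rz":0,"hand":0,"x":0,"y":0,"z":2.7},
  {"rx":0,"ry":0,"rz":0,"hand":0,"x":0,"y":0,"z":2.7},
])

```text
t: 17.27
ee_pos: [589.7, -98.3, 46.5]
ee_rot: [-3.106, -0.469, 0.0]
force: [-0.4, 0.6, -1.1]
width: 31.6
grasp_force: 30.0
```

>>> servo_tool([
  {"rx":0,"ry":0,"rz":0,"hand":0,"x":0,"y":0,"z":0.2},
  {"rx":0,"ry":0,"rz":0,"hand":0,"x":0,"y":0,"z":0.4},
  {"rx":0,"ry":0,"rz":0,"hand":0,"x":0,"y":0,"z":0.6},
  {"rx":0,"ry":0,"rz":0,"hand":0,"x":0,"y":0,"z":0.6},
  {"rx":0,"ry":0,"rz":0,"hand":0,"x":0,"y":0,"z":0.6},
])

```text
t: 17.68
ee_pos: [589.8, -98.3, 46.2]
ee_rot: [3.106, 0.469, 0.0]
force: [-0.5, 0.7, 3.6]
width: 31.4
grasp_force: 30.0
```

```bash
python3 d.py 589.6 -98.1 46.0
```

```text
t 17.68 pos [589.8 -98.3  46.2] w 31.4 gf 30.0 F [-0.5  0.7  3.6] tilt [ 0.0001 -0.0001] yaw 17.18 j [-0.35  0.54  1.64 -0.    0.96  0.92]
delta tool [-0.1 -0.3  0.2]
```

>>> servo_tool([
  {"rx":0,"ry":0,"rz":0,"hand":0.2,"x":0,"y":0,"z":0},
  {"rx":0,"ry":0,"rz":0,"hand":0.5,"x":0,"y":0,"z":0},
  {"rx":0,"ry":0,"rz":0,"hand":0.75,"x":0,"y":0,"z":0},
  {"rx":0,"ry":0,"rz":0,"hand":0.75,"x":0,"y":0,"z":0},
  {"rx":0,"ry":0,"rz":0,"hand":0.75,"x":0,"y":0,"z":0},
])

```text
t: 18.1
ee_pos: [589.8, -98.3, 45.8]
ee_rot: [-3.106, -0.469, 0.0]
force: [-0.1, -0.0, -0.0]
width: 53.6
grasp_force: 0.0
```

>>> servo_tool([
  {"rx":0,"ry":0,"rz":0,"hand":0.75,"x":0,"y":0,"z":-5},
  {"rx":0,"ry":0,"rz":0,"hand":0.75,"x":0,"y":0,"z":-22},
  {"rx":0,"ry":0,"rz":0,"hand":0.75,"x":0,"y":0,"z":-50},
  {"rx":0,"ry":0,"rz":0,"hand":0.75,"x":0,"y":0,"z":-76},
  {"rx":0,"ry":0,"rz":0,"hand":0.75,"x":0,"y":0,"z":-85},
])

```text
t: 18.52
ee_pos: [591.8, -99.0, 135.1]
ee_rot: [3.103, 0.469, 0.009]
force: [0.7, -0.7, -0.0]
width: 69.9
grasp_force: 0.0
```

>>> servo_tool([
  {"rx":0,"ry":0,"rz":0,"hand":1,"x":-18,"y":11,"z":0},
  {"rx":0,"ry":0,"rz":0,"hand":1,"x":-45,"y":28,"z":0},
  {"rx":0,"ry":0,"rz":0,"hand":1,"x":-75,"y":47,"z":0},
  {"rx":0,"ry":0,"rz":0,"hand":1,"x":-105,"y":65,"z":0},
  {"rx":0,"ry":0,"rz":0,"hand":1,"x":-135,"y":84,"z":0},
])

```text
t: 18.93
ee_pos: [484.3, -218.9, 130.6]
ee_rot: [-3.106, -0.471, 0.0]
force: [-0.2, -0.8, -1.0]
width: 92.2
grasp_force: 0.0
```

>>> servo_tool([
  {"rx":0,"ry":0,"rz":0,"hand":1,"x":-28,"y":18,"z":0},
  {"rx":0,"ry":0,"rz":0,"hand":1,"x":-48,"y":30,"z":0},
  {"rx":0,"ry":0,"rz":0,"hand":1,"x":-54.7,"y":34.2,"z":0},
  {"rx":0,"ry":0,"rz":0,"hand":1,"x":-54.7,"y":34.2,"z":4},
  {"rx":0,"ry":0,"rz":0,"hand":1,"x":-54.7,"y":34.2,"z":10},
])

```text
t: 19.35
ee_pos: [443.9, -267.4, 121.0]
ee_rot: [3.106, 0.467, 0.002]
force: [0.5, 0.3, 0.0]
width: 92.7
grasp_force: 0.0
```

```bash
python3 d.py 443.4 -267.2 56; python3 look.py pics/l5.png
```

```text
t 19.35 pos [ 443.9 -267.4  121. ] w 92.7 gf 0.0 F [0.5 0.3 0. ] tilt [ 0.0013 -0.0004] yaw 17.10 j [-0.76  0.32  1.78  0.    1.04  0.51]
delta tool [-0.5 -0.4 65. ]
122 118 [ 443.9 -267.4  121. ] 92.66369709104909 [[154.8, 148.3], [136.3, 151.2], [137.1, 147.5], [172.6, 149.2], [173.0, 145.5]]
```

View pics/l5.png

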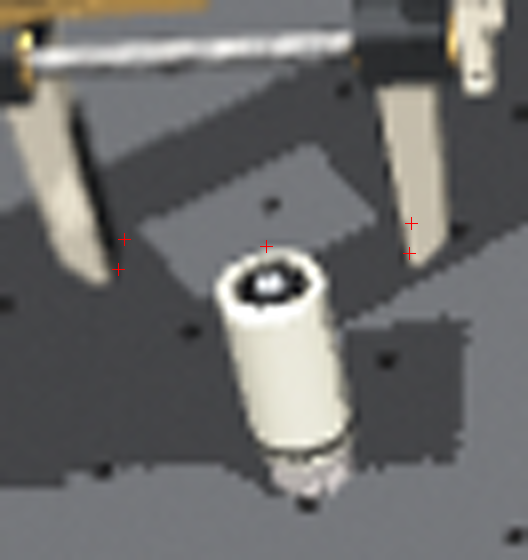

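>>> servo_tool([
  {"rx":0,"ry":0,"rz":0,"hand":1,"x":0,"y":0,"z":10},
  {"rx":0,"ry":0,"rz":0,"hand":1,"x":0,"y":0,"z":32},
  {"rx":0,"ry":0,"rz":0,"hand":1,"x":0,"y":0,"z":52},
  {"rx":0,"ry":0,"rz":0,"hand":1,"x":0,"y":0,"z":65},
  {"rx":0,"ry":0,"rz":0,"hand":1,"x":0,"y":0,"z":65},
])

```text
t: 19.82
ee_pos: [442.4, -264.4, 52.5]
ee_rot: [-3.101, -0.471, 0.006]
force: [-0.1, 0.2, -0.2]
width: 92.9
grasp_force: 0.0
```

>>> servo_tool([
  {"rx":0,"ry":0,"rz":0,"hand":0.5,"x":0,"y":0,"z":0},
  {"rx":0,"ry":0,"rz":0,"hand":0.4,"x":0,"y":0,"z":0},
  {"rx":0,"ry":0,"rz":0,"hand":0.2,"x":0,"y":0,"z":0},
  {"rx":0,"ry":0,"rz":0,"hand":0,"x":0,"y":0,"z":0},
  {"rx":0,"ry":0,"rz":0,"hand":0,"x":0,"y":0,"z":0},
])

```text
t: 20.23
ee_pos: [443.9, -267.6, 56.8]
ee_rot: [3.105, 0.469, 0.002]
force: [0.5, 0.9, -0.4]
width: 64.1
grasp_force: 0.0
```

>>> servo_tool([
  {"rx":0,"ry":0,"rz":0,"hand":0,"x":0,"y":0,"z":0},
  {"rx":0,"ry":0,"rz":0,"hand":0,"x":0,"y":0,"z":0},
  {"rx":0,"ry":0,"rz":0,"hand":0,"x":0,"y":0,"z":0},
  {"rx":0,"ry":0,"rz":0,"hand":0,"x":0,"y":0,"z":0},
  {"rx":0,"ry":0,"rz":0,"hand":0,"x":0,"y":0,"z":0},
])

```text
t: 20.65
ee_pos: [443.4, -267.3, 56.0]
ee_rot: [-3.106, -0.469, 0.0]
force: [-1.0, 1.1, 0.9]
width: 33.6
grasp_force: 30.0
```

>>> servo_tool([
  {"rx":0,"ry":0,"rz":0,"hand":0,"x":0,"y":0,"z":-8},
  {"rx":0,"ry":0,"rz":0,"hand":0,"x":0,"y":0,"z":-28},
  {"rx":0,"ry":0,"rz":0,"hand":0,"x":0,"y":0,"z":-55},
  {"rx":0,"ry":0,"rz":0,"hand":0,"x":0,"y":0,"z":-80},
  {"rx":0,"ry":0,"rz":0,"hand":0,"x":0,"y":0,"z":-90},
])

```text
t: 21.07
ee_pos: [444.6, -268.3, 149.5]
ee_rot: [3.102, 0.469, 0.005]
force: [0.5, 0.2, 0.1]
width: 33.8
grasp_force: 30.0
```

```bash
python3 d.py 551.3 7.6 146; python3 - <<'E'
from h import *
c=cap("top")
for n,p in dict(Y=(517.35,-64.5,67),G=(623.55,-26.1,67),B=(589.65,-98.2,67)).items():
    u,v=proj(c,p)[0]; a,b=int(round(u)),int(round(v))
    g=c["color"][b-4:b+5,a-4:a+5].max(2).astype(float)
    w=np.clip(150-g,0,None); yy,xx=np.mgrid[b-4:b+5,a-4:a+5]
    q=(xx*w).sum()/w.sum(),(yy*w).sum()/w.sum()
    print(n,(u,v),q,pix2plane(c,q,67).round(1))
E
```

```text
t 21.07 pos [ 444.6 -268.3  149.5] w 33.8 gf 30.0 F [0.5 0.2 0.1] tilt [ 0.0036 -0.0034] yaw 17.18 j [-0.76  0.29  1.74  0.    1.11  0.51]
delta tool [ 183.4 -232.1    2.9]
Y (np.float64(285.3164074008525), np.float64(181.7362353381827)) (np.float64(285.39375), np.float64(181.45625)) [518.1 -64.7  67. ]
G (np.float64(269.91339851339217), np.float64(141.65403134655418)) (np.float64(270.34265734265733), np.float64(141.67832167832168)) [623.5 -27.2  67. ]
B (np.float64(297.67158132019404), np.float64(153.9496603969485)) (np.float64(298.1587301587302), np.float64(153.85714285714286)) [589.9 -99.5  67. ]
```

>>> servo_tool([
  {"rx":0,"ry":0,"rz":0,"hand":0,"x":8,"y":-10,"z":0},
  {"rx":0,"ry":0,"rz":0,"hand":0,"x":24,"y":-30,"z":0},
  {"rx":0,"ry":0,"rz":0,"hand":0,"x":45,"y":-57,"z":0},
  {"rx":0,"ry":0,"rz":0,"hand":0,"x":67,"y":-84,"z":0},
  {"rx":0,"ry":0,"rz":0,"hand":0,"x":89,"y":-111,"z":0},
])

```text
t: 21.53
ee_pos: [494.7, -132.3, 143.9]
ee_rot: [-3.104, -0.467, 0.005]
force: [-0.1, -1.0, -1.1]
width: 33.9
grasp_force: 30.0
```

>>> servo_tool([
  {"rx":0,"ry":0,"rz":0,"hand":0,"x":22,"y":-27,"z":0},
  {"rx":0,"ry":0,"rz":0,"hand":0,"x":44,"y":-54,"z":0},
  {"rx":0,"ry":0,"rz":0,"hand":0,"x":66,"y":-82,"z":0},
  {"rx":0,"ry":0,"rz":0,"hand":0,"x":84,"y":-106,"z":0},
  {"rx":0,"ry":0,"rz":0,"hand":0,"x":95.6,"y":-120.4,"z":0},
])

```text
t: 21.95
ee_pos: [550.4, 12.6, 143.6]
ee_rot: [-3.103, -0.472, 0.005]
force: [-0.6, -1.1, -1.2]
width: 33.4
grasp_force: 30.0
```

>>> servo_tool([
  {"rx":0,"ry":0,"rz":0,"hand":0,"x":0,"y":0,"z":8},
  {"rx":0,"ry":0,"rz":0,"hand":0,"x":0,"y":0,"z":24},
  {"rx":0,"ry":0,"rz":0,"hand":0,"x":0,"y":0,"z":40},
  {"rx":0,"ry":0,"rz":0,"hand":0,"x":0,"y":0,"z":50},
  {"rx":0,"ry":0,"rz":0,"hand":0,"x":0,"y":0,"z":53},
])

```text
t: 22.37
ee_pos: [548.9, 8.6, 89.5]
ee_rot: [-3.104, -0.468, 0.009]
force: [-0.5, -0.4, -1.8]
width: 33.7
grasp_force: 30.0
```

>>> servo_tool([
  {"rx":0,"ry":0,"rz":0,"hand":0,"x":0,"y":0,"z":0},
  {"rx":0,"ry":0,"rz":0,"hand":0,"x":0,"y":0,"z":0},
  {"rx":0,"ry":0,"rz":0,"hand":0,"x":0,"y":0,"z":0},
  {"rx":0,"ry":0,"rz":0,"hand":0,"x":0,"y":0,"z":0},
  {"rx":0,"ry":0,"rz":0,"hand":0,"x":0,"y":0,"z":0},
])

```text
t: 22.78
ee_pos: [551.9, 8.1, 93.7]
ee_rot: [3.106, 0.469, 0.002]
force: [0.2, -0.2, -1.4]
width: 33.6
grasp_force: 30.0
```

```bash
python3 d.py 551.4 8.4 93; python3 look.py pics/l6.png
```

```text
t 22.78 pos [551.9   8.1  93.7] w 33.6 gf 30.0 F [ 0.2 -0.2 -1.4] tilt [ 0.0015 -0.0003] yaw 17.16 j [-0.19  0.41  1.72  0.    1.01  1.08]
delta tool [-0.4 -0.4  0.7]
217 173 [551.9   8.1  93.7] 33.58348775833775 [[250.3, 202.7], [243.3, 205.6], [242.8, 200.8], [257.8, 204.7], [257.2, 199.9]]
```

View pics/l6.png

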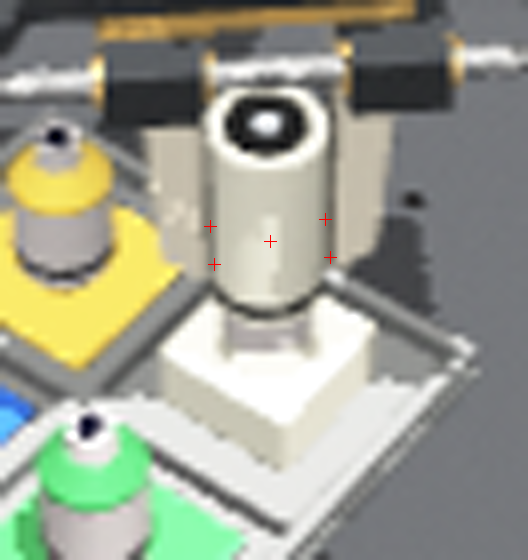

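>>> servo_tool([
  {"rx":0,"ry":0,"rz":0,"hand":0,"x":0,"y":0,"z":2},
  {"rx":0,"ry":0,"rz":0,"hand":0,"x":0,"y":0,"z":5},
  {"rx":0,"ry":0,"rz":0,"hand":0,"x":0,"y":0,"z":7},
  {"rx":0,"ry":0,"rz":0,"hand":0,"x":0,"y":0,"z":8},
  {"rx":0,"ry":0,"rz":0,"hand":0,"x":0,"y":0,"z":8},
])

```text
t: 23.25
ee_pos: [551.1, 8.4, 84.5]
ee_rot: [-3.106, -0.469, 0.001]
force: [-0.2, -0.0, -1.5]
width: 33.7
grasp_force: 30.0
```

>>> servo_tool([
  {"rx":0,"ry":0,"rz":0,"hand":0,"x":0,"y":0,"z":0.6},
  {"rx":0,"ry":0,"rz":0,"hand":0,"x":0,"y":0,"z":1.2},
  {"rx":0,"ry":0,"rz":0,"hand":0,"x":0,"y":0,"z":1.8},
  {"rx":0,"ry":0,"rz":0,"hand":0,"x":0,"y":0,"z":2},
  {"rx":0,"ry":0,"rz":0,"hand":0,"x":0,"y":0,"z":2},
])

```text
t: 23.67
ee_pos: [551.4, 8.4, 82.9]
ee_rot: [-3.106, -0.469, -0.0]
force: [0.3, 0.4, 0.2]
width: 33.4
grasp_force: 30.0
```

>>> servo_tool([
  {"rx":0,"ry":0,"rz":0,"hand":0,"x":0,"y":0,"z":0.6},
  {"rx":0,"ry":0,"rz":0,"hand":0,"x":0,"y":0,"z":1.2},
  {"rx":0,"ry":0,"rz":0,"hand":0,"x":0,"y":0,"z":1.8},
  {"rx":0,"ry":0,"rz":0,"hand":0,"x":0,"y":0,"z":2},
  {"rx":0,"ry":0,"rz":0,"hand":0,"x":0,"y":0,"z":2},
])

```text
t: 24.08
ee_pos: [551.4, 8.3, 80.9]
ee_rot: [-3.106, -0.469, 0.0]
force: [1.2, 0.4, -0.4]
width: 33.6
grasp_force: 30.0
```

>>> servo_tool([
  {"rx":0,"ry":0,"rz":0,"hand":0,"x":0,"y":0,"z":1},
  {"rx":0,"ry":0,"rz":0,"hand":0,"x":0,"y":0,"z":2.2},
  {"rx":0,"ry":0,"rz":0,"hand":0,"x":0,"y":0,"z":3.4},
  {"rx":0,"ry":0,"rz":0,"hand":0,"x":0,"y":0,"z":4.5},
  {"rx":0,"ry":0,"rz":0,"hand":0,"x":0,"y":0,"z":5},
])

```text
t: 24.5
ee_pos: [551.3, 8.4, 75.7]
ee_rot: [-3.106, -0.469, 0.001]
force: [0.5, 0.0, -1.4]
width: 33.6
grasp_force: 30.0
```

>>> servo_tool([
  {"rx":0,"ry":0,"rz":0,"hand":0,"x":0,"y":0,"z":1},
  {"rx":0,"ry":0,"rz":0,"hand":0,"x":0,"y":0,"z":2.2},
  {"rx":0,"ry":0,"rz":0,"hand":0,"x":0,"y":0,"z":3.4},
  {"rx":0,"ry":0,"rz":0,"hand":0,"x":0,"y":0,"z":4.5},
  {"rx":0,"ry":0,"rz":0,"hand":0,"x":0,"y":0,"z":5},
])

```text
t: 24.92
ee_pos: [551.3, 8.3, 70.7]
ee_rot: [-3.106, -0.469, 0.0]
force: [-0.1, 0.9, -0.7]
width: 33.2
grasp_force: 30.0
```

>>> servo_tool([
  {"rx":0,"ry":0,"rz":0,"hand":0,"x":0,"y":0,"z":0.5},
  {"rx":0,"ry":0,"rz":0,"hand":0,"x":0,"y":0,"z":1},
  {"rx":0,"ry":0,"rz":0,"hand":0,"x":0,"y":0,"z":1.5},
  {"rx":0,"ry":0,"rz":0,"hand":0,"x":0,"y":0,"z":2},
  {"rx":0,"ry":0,"rz":0,"hand":0,"x":0,"y":0,"z":2},
])

```text
t: 25.33
ee_pos: [551.4, 8.3, 68.9]
ee_rot: [-3.106, -0.469, 0.0]
force: [0.0, 0.6, -0.7]
width: 33.7
grasp_force: 30.0
```

>>> servo_tool([
  {"rx":0,"ry":0,"rz":0,"hand":0,"x":0,"y":0,"z":0.3},
  {"rx":0,"ry":0,"rz":0,"hand":0,"x":0,"y":0,"z":0.6},
  {"rx":0,"ry":0,"rz":0,"hand":0,"x":0,"y":0,"z":0.9},
  {"rx":0,"ry":0,"rz":0,"hand":0,"x":0,"y":0,"z":1.3},
  {"rx":0,"ry":0,"rz":0,"hand":0,"x":0,"y":0,"z":1.3},
])

```text
t: 25.75
ee_pos: [551.5, 8.3, 68.0]
ee_rot: [3.106, 0.469, 0.0]
force: [-0.7, -0.0, 2.8]
width: 33.6
grasp_force: 30.0
```

>>> servo_tool([
  {"rx":0,"ry":0,"rz":0,"hand":0,"x":0,"y":0,"z":0.3},
  {"rx":0,"ry":0,"rz":0,"hand":0,"x":0,"y":0,"z":0.6},
  {"rx":0,"ry":0,"rz":0,"hand":0,"x":0,"y":0,"z":0.9},
  {"rx":0,"ry":0,"rz":0,"hand":0,"x":0,"y":0,"z":0.9},
  {"rx":0,"ry":0,"rz":0,"hand":0,"x":0,"y":0,"z":0.9},
])

```text
t: 26.17
ee_pos: [551.5, 8.3, 68.0]
ee_rot: [3.106, 0.469, 0.001]
force: [-3.8, -0.1, 10.7]
width: 33.8
grasp_force: 30.0
```

>>> servo_tool([
  {"rx":0,"ry":0,"rz":0,"hand":0.2,"x":0,"y":0,"z":-0.8},
  {"rx":0,"ry":0,"rz":0,"hand":0.5,"x":0,"y":0,"z":-0.8},
  {"rx":0,"ry":0,"rz":0,"hand":0.75,"x":0,"y":0,"z":-0.8},
  {"rx":0,"ry":0,"rz":0,"hand":0.75,"x":0,"y":0,"z":-0.8},
  {"rx":0,"ry":0,"rz":0,"hand":0.75,"x":0,"y":0,"z":-0.8},
])

```text
t: 26.58
ee_pos: [551.5, 8.3, 67.3]
ee_rot: [-3.106, -0.469, 0.0]
force: [0.4, 0.3, 0.1]
width: 55.6
grasp_force: 0.0
```

>>> servo_tool([
  {"rx":0,"ry":0,"rz":0,"hand":0.75,"x":0,"y":0,"z":-5},
  {"rx":0,"ry":0,"rz":0,"hand":0.75,"x":0,"y":0,"z":-22},
  {"rx":0,"ry":0,"rz":0,"hand":0.75,"x":0,"y":0,"z":-50},
  {"rx":0,"ry":0,"rz":0,"hand":0.75,"x":0,"y":0,"z":-80},
  {"rx":0,"ry":0,"rz":0,"hand":0.75,"x":0,"y":0,"z":-110},
])

```text
t: 27.0
ee_pos: [551.0, 8.4, 178.7]
ee_rot: [-3.106, -0.469, 0.002]
force: [1.0, 0.5, -0.5]
width: 69.9
grasp_force: 0.0
```

>>> servo_tool([
  {"rx":0,"ry":0,"rz":0,"hand":0.75,"x":-25,"y":0,"z":-10},
  {"rx":0,"ry":0,"rz":0,"hand":0.75,"x":-60,"y":0,"z":-20},
  {"rx":0,"ry":0,"rz":0,"hand":0.75,"x":-95,"y":0,"z":-20},
  {"rx":0,"ry":0,"rz":0,"hand":0.75,"x":-125,"y":0,"z":-20},
  {"rx":0,"ry":0,"rz":0,"hand":0.75,"x":-140,"y":0,"z":-20},
])

```text
t: 27.42
ee_pos: [414.5, -33.1, 197.8]
ee_rot: [3.106, 0.469, -0.002]
force: [-0.4, 0.2, -0.6]
width: 69.9
grasp_force: 0.0
```

```bash
python3 - <<'E'
from h import *
T=[]
for n,(u,v) in dict(scene=(226,215),top=(278,164)).items():
    c=cap(n); t=c["color"][v-55:v+55,u-50:u+50,::-1]
    T.append(cv2.resize(np.ascontiguousarray(t),None,fx=4,fy=4,interpolation=cv2.INTER_CUBIC))
    if n=="scene": print("telescope top home predicted",proj(c,[[551.4,8,96]]),)
cv2.imwrite("pics/end.png",np.hstack(T))
E
```

```text
telescope top home predicted [[250.33902987 194.44263244]]
```

View pics/end.png

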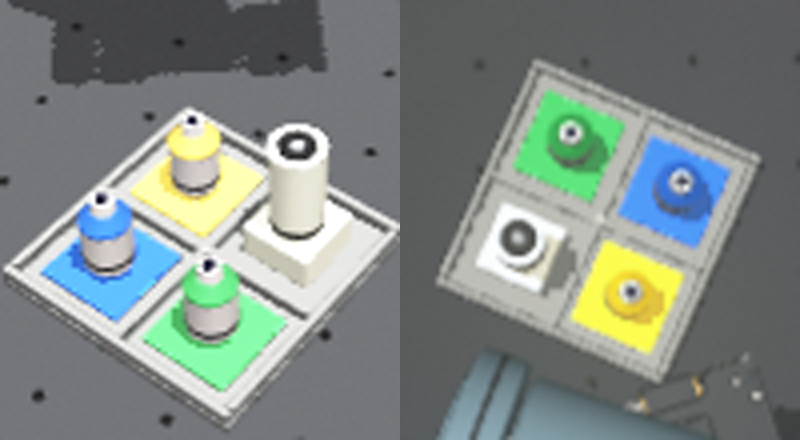

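All three objectives stand mid-pocket and the telescope is home and upright, so I'm handing it in.

```bash
python3 -c "
from plant import r
print(r.job_done())"
```

```text
the job is handed in; nothing more can be done
None
```

The job is handed in at about 27 s of robot time: the yellow, green and blue objectives stand within about 1.5 mm of the middle of their own pockets, the telescope is seated home in its socket, and the red objective and eyepiece were not moved; no verdict came back.

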